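# Set the free length of a cantilever test board and hold it for clamping

### The arm

A 6-joint arm with a two-finger parallel gripper is mounted at the origin on a cart in front of the work surface, level with it; the furniture and walls round the work are solid. World frame = base frame: x ahead of the robot, y to its left, z up, the work surface at z = 0. Lengths are in m, angles in rad, forces in N, time in s.
With the tool pointing down it reaches from about 0.3 to 0.775 m from the base axis. Payload 14.6 kg.
Tool frame: the origin (TCP) lies at the very end of the fingers, on their centre line; the grasp point (between the pads) lies 19 mm behind it; z points along the fingers, y is the line along which they close (so a half turn about z gives the same grasp; the last joint's range is limited). The gripper opens to 94 mm and grips with 3 to 60 N. Pads are 16 mm wide; open, the fingers measure 119 mm over their backs; the gripper's body (75 mm by 177 mm) begins 78 mm behind the grasp point.
Start: joints at [-1.21, 0.3, 1.521, -0, 1.321, -0.067], TCP at [0.228, -0.5, 0.166] pointing down, gripper open.
Joint ranges: [-3.03, 3.03], [-0.79, 2.21], [0.23, 2.52], [-1.04, 4.18], [0, 3.07], [-2.55, 2.55]. Speed limits (rad/s): [2.22, 2.22, 2.57, 3.14, 3.14, 3.14].

### API

Orientations are given as [roll, pitch, yaw] about the fixed x, y, z axes, in that order (R = Rz(yaw) Ry(pitch) Rx(roll)).
In Python, from station import ctrl gives the robot as it stands.
- The arm moves only by the shell command python3 -m pendant 'ROWS' [OPENING] [FORCE]. ROWS is JSON, a list of rows, each a list of 2 entries, a list of its own where there are three numbers: the shift along the world's x, y, z in cm, then the turn about the world's z in rad. A call has 1 to 20 rows; each row shifts and turns the commanded pose from where the row before left it; what a row does not reach is not made up. A row lasts 1/12 s, in which the tool goes at most 41.7 mm and 7.16 degrees, less where a joint would pass 70% of its speed; a pose out of reach is approached as far as the arm can. A call is refused whole if a number of a shift passes 4.17 or a number of a turn 0.125, either way. A call with a gripper value outside its range is refused whole. OPENING is the opening, from 0 (shut) to 1 (fully open), set as the call begins (- or left out, the last holds). The fingers move at their own pace and stop on an object; FORCE is the grip in N (left out, the last holds). Time passes only in rows, so rows that do not move let the fingers close. It gives the time, the measured TCP pose, the force, the opening and the grip force at its end, in the units of the state.
- ctrl.get_obs(): the state, without advancing time (a new reading comes with each control period).
- ctrl.camera(name): name is "scene" or "top"; returns a dict with "color" (384x512x3 uint8, red, green, blue), "intrinsics" (3x3 intrinsics, pixels), "camera_from_world" (4x4, takes a point from world to camera coordinates). Camera axes: x right, y down, z forward; pixel columns grow to the right and rows downward; lengths in m; the calibration is good to about 2 mm. A picture is of the moment at which its call begins. There is no depth.
- ctrl.hand_in(): hands the job in; it is judged then, once.
The state is a dict: "time_s": time; "qpos": joint angles; "joint_vel": joint speeds; "tau": joint torques, N m; "ee_pos": TCP position; "eef_rot": TCP orientation; "force": force on the tool from outside, world axes, zero at the start; "moment": the same for the moment, N m; "grip_width": finger opening in m; "grip_force": force on a finger pad.
Only numpy, scipy, OpenCV 4.12 (cv2) and the standard library are available. Lean on these libraries where they do the work, as an engineer would, in place of code of your own. Each camera call takes 0.05 s, during which the arm holds its last target. There are 200 camera calls.

### The job

Log the glass-fibre test board first: take the cordless code reader out of its charging cup, hold it still for a second or two with its window pointing down at the bar-code label on the board from about 8 cm above, and stand it back in the cup. Then slide the board, with the weight riding on its outer end, straight outward on the test stand until its red line is level with the outer edge of the steel jaw, steadily enough that the weight stays standing on its ring. The free end now outweighs the rest, so do not let go: the program finishes while still gripping the board near its tail end, behind the jaw, and holding it flat on the stand for a colleague to fit the clamp bar; leave the other things where they are.

Things in the scene. Friction and masses are not known exactly. Their poses are not given: they have to be found in the camera images.
- test_stand: Fixed test stand on a grey base plate 445 x 110 x 12 mm. Origin on the bench below the middle of the outer face of its steel jaw; -x is outward (the way the board slides), z up. Jaw (x 0 to 34 mm, 92 mm wide) and the slotted aluminium rail behind it (x 32 to 255 mm, 40 mm wide) form one level rest at z 72 mm. An upright steel scale (x -150, y -44, to z 136 mm) stands beside the free end.
- jaw_edge (a point): Middle of the top outer edge of the steel jaw (stand frame x 0, y 0, z 72 mm), axes as the stand's. Two brass studs, 8 mm thick (14 mm at the foot), stand on the jaw 17 mm behind this edge, 36 mm to either side, 24 mm high; the board passes between them with some 4 to 7 mm of play each side.
- test_board: Loose pale green glass-fibre board, 300 x 50 x 8 mm (x, y, z), 0.22 kg, flat on jaw and rail. Origin at the centre of its underside; -x is its outer end, +x its tail; its x lies along the stand's. 10 mm wider than the rail, so the fingers can take it across its width near the tail, astride the rail. Overhangs 30 to 65 mm at first; 165 mm at the mark, where it tips unless the tail is held (2 to 3 N).
- board_mark (a point): Middle of the red line across the board's top (2 mm wide), 15 mm from the board's centre towards the tail, on the top face. Axes as the board's.
- board_label (a point): Centre of the white bar-code label (46 x 30 mm) on the board's top, 60 mm from the board's centre towards the tail. Axes as the board's, z up.
- board_ring (a point): Centre of the black printed ring (35 mm) on the board's top, 125 mm from the board's centre towards the outer end, where the weight stands.
- load_weight: Loose yellow 200 g weight with a knob, 30 mm across and 45 mm high, standing on the ring at the board's outer end. Origin at the centre of its underside, z up.
- code_reader: Loose cordless code reader, a dark upright stick with an orange band and button, 34 x 26 mm (x, y) and 150 mm long, the lowest 16 mm narrowed to 28 x 20 mm; 0.11 kg. It stands nose down in the charging cup. Origin at the centre of the nose's face, which is the reading window; z runs up along the stick, so it reads along -z.
- reader_cup: Fixed grey charging cup, 56 x 48 mm and 55 mm high on a 88 x 76 x 7 mm foot, open at the top, with a pocket of 40 x 32 mm (x, y). The reader's axes are those of the cup at the start. Origin on the bench below the pocket's centre.
- cup_floor (a point): Centre of the cup's inner floor, 8 mm above the bench, on which the reader's nose stands. Axes as the cup's.
- clamp_bar: Bystander: loose steel clamp bar, 96 x 26 mm, with two black knobs, 25 mm high overall, lying on the bench behind the stand. Origin at the centre of its underside.
- beaker: Bystander: loose glass beaker, 72 mm across, 93 mm high. Origin at its foot.
- red_jar: Bystander: loose white sample jar with a red lid, 59 mm across, 68 mm high. Origin at its foot.
- big_weight: Bystander: loose grey 500 g weight, 38 mm across, 58 mm high. Origin at its foot.
- tin_left: Bystander: loose sealed orange tin, 104 mm across, 122 mm high. Origin at its foot.
Mind the look-alikes: they are no part of the job. Leave any yellow look-alike of the code_reader alone.

How it is judged:
By the outcome, as a careful person would: the job done as asked, in the order asked, and still so for the second after the job is handed in, while the arm keeps its last pose, push and grip.
It also fails if it takes over 72 s, if anything falls off the work surface, if the arm or the gripper's body presses on something with over 40 N, if the wrist force passes 120 N, or if a joint passes its speed limit or range.

## Working session

There is one attempt and no reset: what is moved stays moved. The work goes in short steps, Python scripts to look and compute and a shell command to move; the robot and the scene stay as the last step left them, time stands still between calls to the robot, and variables do not carry over. Pictures are saved under pics/ and viewed, at most 10 in all, crops included, and the job is handed in when it is done.

```bash
mkdir -p pics; ls
python3 - <<'E'
from station import ctrl
import cv2
o=ctrl.get_obs();print(o)
for n in("scene","top"):
    c=ctrl.camera(n);cv2.imwrite(f"pics/{n}0.png",cv2.resize(c["color"][:,:,::-1],None,fx=1.5,fy=1.5,interpolation=cv2.INTER_CUBIC))
    print(c["intrinsics"],c["camera_from_world"])
E
```

```text
pics
{'time_s': 0.0, 'qpos': array([-1.20961491e+00,  3.00498730e-01,  1.52158214e+00,  7.50204519e-06,
        1.32072587e+00, -6.66036449e-02]), 'joint_vel': array([-0.00018593, -0.00032249,  0.00034033,  0.00034813,  0.0007886 ,
       -0.00260901]), 'tau': array([-1.49367293e-03, -5.31812990e+01, -3.52732301e+01,  7.07569672e-02,
        2.44608679e-02, -8.87944020e-05]), 'ee_pos': array([ 0.22805556, -0.50013958,  0.16497076]), 'eef_rot': array([-3.14038174e+00, -8.80535854e-05,  4.27783145e-01]), 'force': array([ 0.13795058,  0.4858325 , -0.00151077]), 'moment': array([-0.0366275 ,  0.02270347, -0.02088787]), 'grip_force': 0.0, 'grip_width': 0.09371548171483605}
[[379.79141316   0.         252.73693298]
 [  0.         379.79141316 190.35753505]
 [  0.           0.           1.        ]] [[-0.76927395 -0.63867094  0.01780498  0.41679697]
 [-0.30235893  0.33935668 -0.89073909  0.27410828]
 [ 0.56284694 -0.69060587 -0.45416611  0.89331242]
 [ 0.          0.          0.          1.        ]]
[[372.21508917   0.         254.60836843]
 [  0.         372.21508917 186.59622576]
 [  0.           0.           1.        ]] [[ 0.04139411 -0.99913816  0.00307569 -0.08431714]
 [-0.97585766 -0.04108993 -0.21450745  0.60885718]
 [ 0.21444896  0.00587791 -0.97671751  1.28414216]
 [ 0.          0.          0.          1.        ]]
```

View pics/scene0.png

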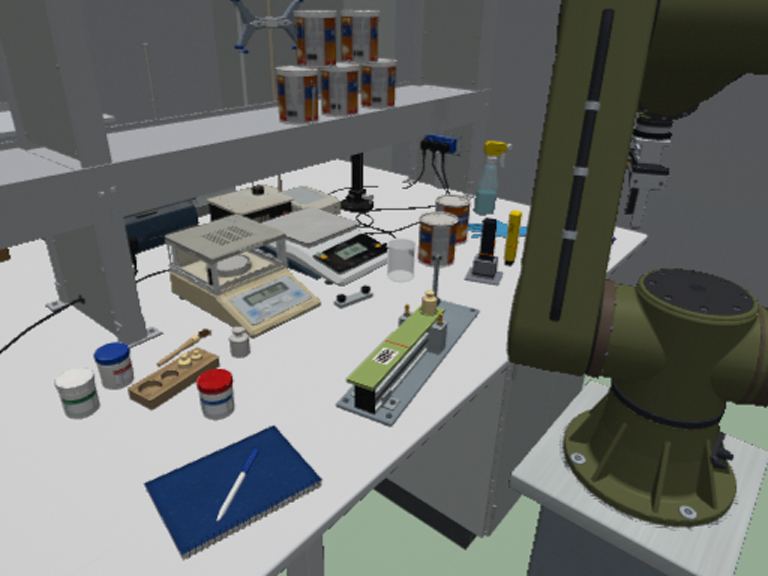

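View pics/top0.png

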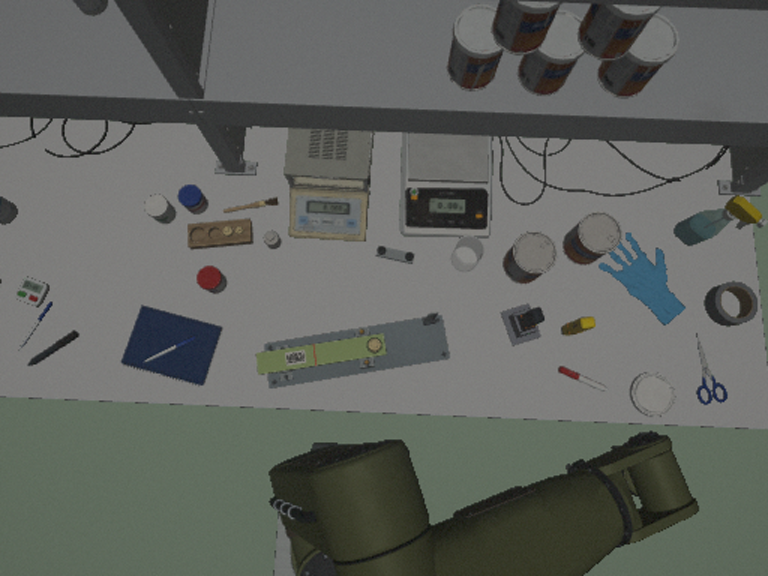

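The scene view (768 px wide) shows the dark stick in its grey cup at (488,245), with a yellow look-alike at (513,237). The board is green from (395,345) to (430,300), with the weight at (430,303). In the top view the reader is at (525,318), the yellow stick at (580,325), the board's tail at (258,362), the red line at (315,354) and the weight at (375,346).
Candidates for the reader are the dark stick in the cup (488,245), the yellow stick (513,237), the black pen at top (53,347) and the black stand rod at scene (357,180). I choose the dark stick in the cup and check it in a close crop.

```bash
cat > h.py <<'E'
import numpy as np,cv2
from station import ctrl
def ray(c,p):
    M=c["camera_from_world"];R=M[:3,:3];o=-R.T@M[:3,3]
    d=R.T@np.linalg.inv(c["intrinsics"])@np.array([p[0],p[1],1.]);return o,d/np.linalg.norm(d)
def onz(c,p,z):
    o,d=ray(c,p);return o+d*(z-o[2])/d[2]
def proj(c,X):
    q=c["intrinsics"]@(c["camera_from_world"]@np.append(X,1))[:3];return q[:2]/q[2]
def tri(c1,p1,c2,p2):
    o1,d1=ray(c1,p1);o2,d2=ray(c2,p2)
    t=np.linalg.lstsq(np.c_[d1,-d2],o2-o1,rcond=None)[0]
    a,b=o1+t[0]*d1,o2+t[1]*d2;return (a+b)/2,np.linalg.norm(a-b)
def crop(c,x0,y0,w,h,f):
    return cv2.resize(c["color"][y0:y0+h,x0:x0+w,::-1],None,fx=f,fy=f,interpolation=cv2.INTER_CUBIC)
E
python3 - <<'E'
from h import *
s=ctrl.camera("scene");t=ctrl.camera("top")
np.save("pics/s.npy",s,allow_pickle=True);np.save("pics/t.npy",t,allow_pickle=True)
a=crop(s,300,135,60,60,6.6);b=crop(t,325,190,75,50,5.3)
b2=np.clip(b.astype(float)*1.5,0,255).astype('u1')
d=np.clip(crop(t,165,200,140,60,5.6).astype(float)*1.5,0,255).astype('u1')
im=np.zeros((600,800,3),'u1');im[:200,:]=0
r=cv2.resize(a,(264,264));im[:264,:264]=r;b=cv2.resize(b2,(397,264));im[:264,270:667]=b
im[264:600,:784]=d
cv2.imwrite("pics/c1.png",im)
e=crop(s,220,185,105,100,6)
cv2.imwrite("pics/c2.png",e)
E
```

```text
(no output)
```

View pics/c1.png

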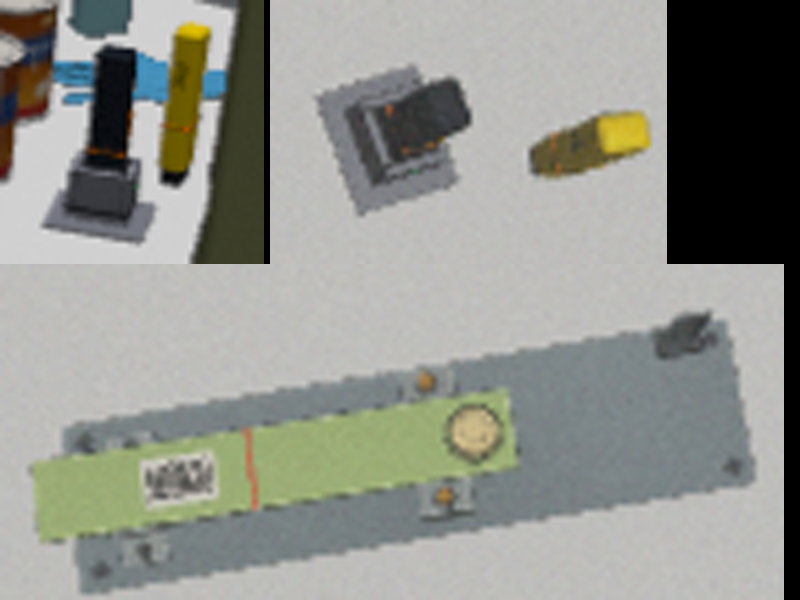

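View pics/c2.png

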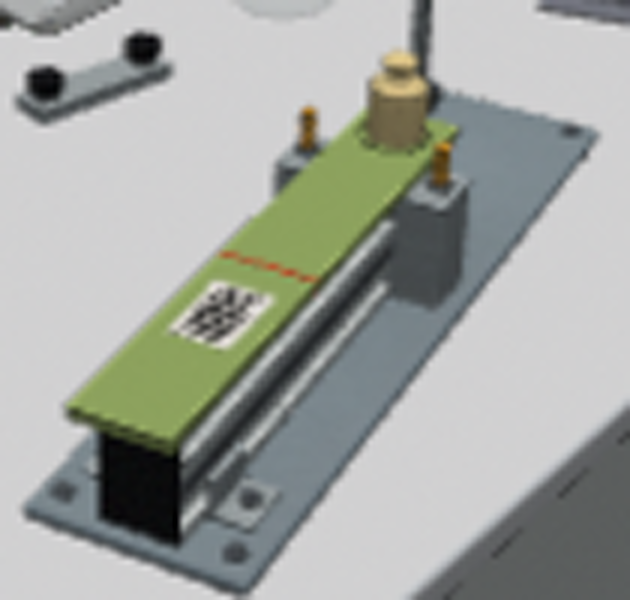

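The crops confirm it. The reader is the dark stick with the orange band in the grey cup; the yellow one stands free on the bench. The board's tail is to the left (+y) with the label and red line, and the weight stands on the ring between the brass studs, so it slides towards −y. Now I measure.

Run:
```python
from h import *
np.set_printoptions(precision=4,suppress=True)
s=np.load("pics/s.npy",allow_pickle=True).item();t=np.load("pics/t.npy",allow_pickle=True).item()
def big(m):
    n,l,st,c=cv2.connectedComponentsWithStats(m.astype('u1'));i=1+np.argmax(st[1:,4]);return l==i,c[i]
def quad(m):
    h=cv2.convexHull(np.argwhere(m)[:,::-1].astype('f4'));return cv2.boxPoints(cv2.minAreaRect(h))
def win(c,x0,y0,x1,y1):
    w=np.zeros(c["color"].shape[:2],bool);w[y0:y1,x0:x1]=1;return w
R={}
for n,c,W in(("s",s,(220,185,325,285)),("t",t,(165,205,305,265))):
    hsv=cv2.cvtColor(c["color"],cv2.COLOR_RGB2HSV).astype(int);H,S,V=hsv[...,0],hsv[...,1],hsv[...,2]
    w=win(c,*W)
    g,_=big(w&(H>32)&(H<50)&(S>70)&(V>60))
    q=quad(g)
    red=w&((H<8)|(H>172))&(S>110)&(V>70)
    rm,rc=big(cv2.dilate((red).astype('u1'),np.ones((3,3))));rc=np.argwhere(red&rm)[:,::-1].mean(0)
    rq=np.argwhere(red&rm)[:,::-1]
    lab=cv2.morphologyEx(g.astype('u1'),cv2.MORPH_CLOSE,np.ones((15,15)))
    print(n,"green",q.tolist(),"red",rc,rq.min(0),rq.max(0))
    R[n]=(q,rc)
print("red tri",tri(s,R["s"][1],t,R["t"][1]), "top@.08",onz(t,R["t"][1],.08),"sc",onz(s,R["s"][1],.08))
Q=np.array([onz(t,p,.08) for p in R["t"][0]]);print(Q)
print([np.linalg.norm(Q[i]-Q[i-1]) for i in range(4)],[np.degrees(np.arctan2(*(Q[i]-Q[i-1])[1::-1])) for i in range(4)])
# label, hand-read corners from crops as check
L=lambda pts:np.mean(pts,0)
lt=L([(165+x/5.6,200+(y-264)/5.6) for x,y in[(140,461),(215,452),(218,498),(146,508)]])
ls=L([(220+x/6,185+y/6) for x,y in[(210,280),(273,295),(235,350),(170,333)]])
print("label",tri(s,ls,t,lt),onz(t,lt,.08))
# cup foot
pt=[(318,96),(415,66),(458,183),(360,213)]
F=np.array([onz(t,(325+(x-270)/5.293,190+y/5.28),.007) for x,y in pt]);print("foot",F,F.mean(0),[np.linalg.norm(F[i]-F[i-1]) for i in range(4)],[np.degrees(np.arctan2(*(F[i]-F[i-1])[1::-1])) for i in range(4)])
# dark stick, top corners from both views
for n,c,W in(("s",s,(315,138,335,175)),("t",t,(340,200,365,222))):
    V=c["color"].max(2);m,_=big(win(c,*W)&(V<(55 if n=="s" else 42)))
    print(n,quad(m).tolist(),m.sum())
# studs
st=[(427,380),(445,495)]
print("studs",[onz(t,(165+x/5.6,200+(y-264)/5.6),.094) for x,y in st])
print("yellow top",onz(t,(325+(623-270)/5.293,190+132/5.28),.15))
```

```text
Traceback (most recent call last):
ValueError: attempt to get argmax of an empty sequence
```

```bash
cat > m.py <<'E'
from h import *
np.set_printoptions(precision=4,suppress=True)
def big(m):
    n,l,st,c=cv2.connectedComponentsWithStats(m.astype('u1'));i=1+np.argmax(st[1:,4]);return l==i,c[i]
def quad(m):
    h=cv2.convexHull(np.argwhere(m)[:,::-1].astype('f4'));return cv2.boxPoints(cv2.minAreaRect(h))
def win(c,x0,y0,x1,y1):
    w=np.zeros(c["color"].shape[:2],bool);w[y0:y1,x0:x1]=1;return w
def red(c,W):
    C=c["color"].astype(int);d=C[...,0]-C[...,1];m=win(c,*W)&(d>8)
    w=d[m];return (np.argwhere(m)[:,::-1]*w[:,None]).sum(0)/w.sum(),m.sum()
E
python3 - <<'E'
from m import *
s=np.load("pics/s.npy",allow_pickle=True).item();t=np.load("pics/t.npy",allow_pickle=True).item()
hsv=cv2.cvtColor(t["color"],cv2.COLOR_RGB2HSV).astype(int);H,S,V=hsv[...,0],hsv[...,1],hsv[...,2]
g,_=big(win(t,165,205,305,265)&(H>30)&(H<55)&(S>60)&(V>50))
q=quad(g)
rs,ns=red(s,(255,224,275,234));rt,nt=red(t,(206,228,214,246))
print("red",rs,ns,rt,nt,tri(s,rs,t,rt),onz(t,rt,.08),onz(s,rs,.08))
Q=np.array([onz(t,p,.08) for p in q]);print(q.tolist(),Q)
print([np.linalg.norm(Q[i]-Q[i-1]) for i in range(4)],[np.degrees(np.arctan2(*(Q[i]-Q[i-1])[1::-1])) for i in range(4)])
L=lambda pts:np.mean(pts,0)
lt=L([(165+x/5.6,200+(y-264)/5.6) for x,y in[(140,461),(215,452),(218,498),(146,508)]])
ls=L([(220+x/6,185+y/6) for x,y in[(210,280),(273,295),(235,350),(170,333)]])
print("label",tri(s,ls,t,lt),onz(t,lt,.08))
F=np.array([onz(t,(325+(x-270)/5.293,190+y/5.28),.007) for x,y in [(318,96),(415,66),(458,183),(360,213)]]);print("foot",F.mean(0),[np.linalg.norm(F[i]-F[i-1]) for i in range(4)],[np.degrees(np.arctan2(*(F[i]-F[i-1])[1::-1])) for i in range(4)])
for n,c,W in(("s",s,(315,138,335,175)),("t",t,(340,200,365,222))):
    V=c["color"].max(2);m,_=big(win(c,*W)&(V<(55 if n=="s" else 42)))
    print(n,quad(m).tolist(),m.sum())
print("studs",[onz(t,(165+x/5.6,200+(y-264)/5.6),.094) for x,y in [(427,380),(445,495)]])
# reader top face centre, read from crops
Ts=(300+115/4.4,135+50/4.4);Tt=(325+(458-270)/5.293,190+100/5.28)
print("reader top",tri(s,Ts,t,Tt),onz(t,Tt,.158))
print("yellow top",onz(t,(325+(623-270)/5.293,190+132/5.28),.15))
E
```

```text
red [264.3972 228.9831] 21 [209.4036 236.293 ] 20 (array([0.4255, 0.0916, 0.08  ]), np.float64(0.0013720753906479126)) [0.4249 0.0912 0.08  ] [0.4262 0.0918 0.08  ]
[[208.98110961914062, 229.21353149414062], [254.83786010742188, 221.97299194335938], [257.0108337402344, 235.73516845703125], [211.15408325195312, 242.9757080078125]] [[ 0.4495  0.0943  0.08  ]
 [ 0.4816 -0.065   0.08  ]
 [ 0.4338 -0.0746  0.08  ]
 [ 0.4022  0.0836  0.08  ]]
[np.float64(0.04853755967428073), np.float64(0.1625370644022531), np.float64(0.048742341148907416), np.float64(0.16126291662873302)] [np.float64(12.816737514621508), np.float64(-78.60866076655525), np.float64(-168.6873121447905), np.float64(101.31326154737647)]
label (array([0.4164, 0.1343, 0.0783]), np.float64(0.0018996448420003386)) [0.4154 0.1335 0.08  ]
foot [ 0.5259 -0.4082  0.007 ] [np.float64(0.08668560975303392), np.float64(0.07318245691149511), np.float64(0.08719087323053762), np.float64(0.07292262351107928)] [np.float64(19.526370223835684), np.float64(-70.44149762971342), np.float64(-160.6453362685338), np.float64(109.16193323286002)]
s [[318.8471984863281, 172.60450744628906], [321.4494323730469, 145.28089904785156], [330.5572814941406, 146.14830017089844], [327.9550476074219, 173.47190856933594]] 225
t [[344.4827575683594, 210.79312133789062], [353.8965759277344, 206.75863647460938], [357.9310607910156, 216.17242431640625], [348.5172424316406, 220.2069091796875]] 87
studs [array([ 0.4823, -0.0176,  0.094 ]), array([ 0.4119, -0.0321,  0.094 ])]
reader top (array([ 0.5333, -0.4163,  0.1515]), np.float64(0.0042560207283385025)) [ 0.5303 -0.4154  0.158 ]
yellow top [ 0.5155 -0.5215  0.15  ]
```

Red line triangulates to z 0.080, and the stand axis from the board and the studs is about 101.5°. The cup centre is at about (0.527, −0.407), yaw about 19.4°, and the reader top is at about 0.155. I raise the arm, then go over the reader with tool yaw 1.909.

```bash
python3 -m pendant '[[[0,0,2],0],[[0,0,3],0],[[0,0,3],0],[[0,0,2],0],[[2.5,0.78,0],0.1235],[[2.5,0.78,0],0.1235],[[2.5,0.78,0],0.1235],[[2.5,0.78,0],0.1235],[[2.5,0.78,0],0.1235],[[2.5,0.78,0],0.1235],[[2.5,0.78,0],0.1235],[[2.5,0.78,0],0.1235],[[2.5,0.78,0],0.1235],[[2.5,0.78,0],0.1235],[[2.5,0.78,0],0.1235],[[2.5,0.78,0],0.1235],[[0,0,0],0],[[0,0,0],0]]' 1
```

```text
time_s: 1.7
ee_pos: [0.5289, -0.4062, 0.2646]
eef_rot: [-3.141, -0.001, 1.911]
force: [-0.8, -0.6, 0.4]
grip_width: 0.094
grip_force: 0.0
```

```bash
python3 -m pendant '[[[-0.2,-0.1,-1],0],[[0,0,-2],0],[[0,0,-2],0],[[0,0,-2],0],[[0,0,-2],0],[[0,0,-2],0],[[0,0,-2],0],[[0,0,-2],0],[[0,0,-1.2],0],[[0,0,-0.6],0],[[0,0,0],0],[[0,0,0],0]]' 1
python3 - <<'E'
from h import *
s=ctrl.camera("scene");t=ctrl.camera("top")
im=np.hstack([crop(s,290,120,80,80,5),np.clip(crop(t,305,165,80,80,5)*1.3,0,255).astype('u1')])
cv2.imwrite("pics/g1.png",im)
E
```

```text
time_s: 2.7
ee_pos: [0.5261, -0.4083, 0.0984]
eef_rot: [3.141, 0.001, 1.909]
force: [-0.2, 0.0, -0.5]
grip_width: 0.0937
grip_force: 0.0
```

View pics/g1.png

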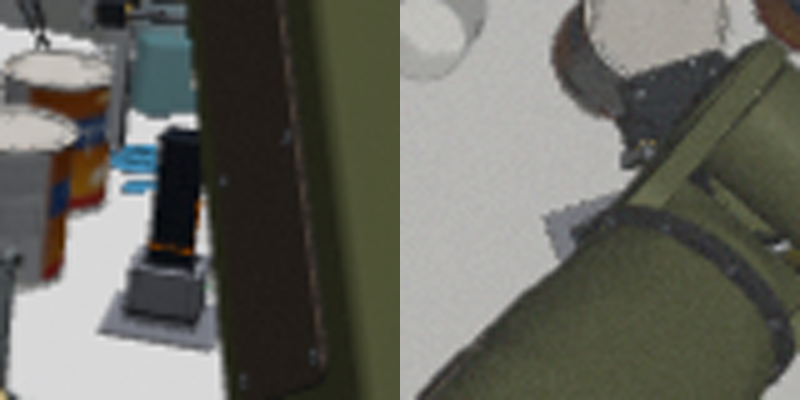

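Run:
```python
from h import *
s=ctrl.camera("scene");t=ctrl.camera("top")
p=ctrl.get_obs()["ee_pos"]
for z in(0,.1,.2,.3):
    X=p+[0,0,z];print(z,proj(s,X),proj(t,X))
print("cup",proj(s,[.527,-.407,.055]),proj(t,[.527,-.407,.055]),proj(s,[.527,-.407,.158]),proj(t,[.527,-.407,.158]))
cv2.imwrite("pics/g2.png",cv2.hconcat([s["color"][:,100:,::-1],t["color"][:,124:,::-1]])[:, :])
```

```text
0 [325.72686512 160.69934483] [353.66967827 212.59834091]
0.1 [328.61633295 135.23282199] [361.82350912 208.06365004]
0.2 [331.70227225 108.03468437] [371.42141592 202.72584732]
0.3 [335.0054271   78.92210254] [382.88429753 196.35085308]
cup [324.25702891 171.3568855 ] [350.17532933 214.21468205] [327.1458249  145.81949304] [358.02102126 209.8248389 ]
```

View pics/g2.png

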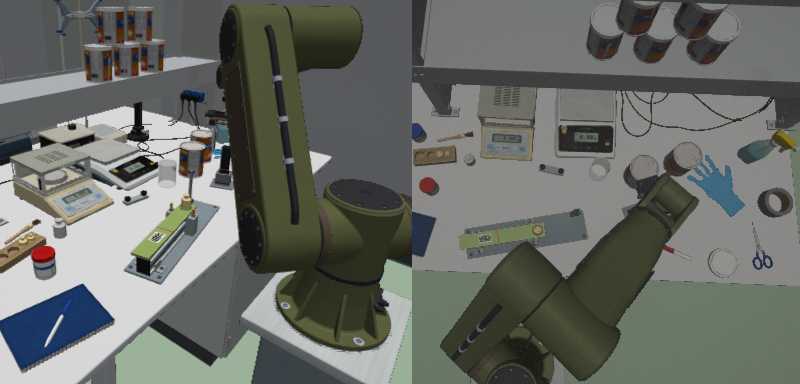

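The reader's top is at scene pixel (326,146) and the predicted spot for my estimate is (327,146). One finger shows at about (314,135) and the other is behind the arm, so the alignment is good and I close.

```bash
python3 -m pendant '[[[0,0,0],0],[[0,0,0],0],[[0,0,0],0],[[0,0,0],0],[[0,0,0],0],[[0,0,0],0],[[0,0,0],0],[[0,0,0],0],[[0,0,0],0],[[0,0,0],0]]' 0 25
```

```text
time_s: 3.73
ee_pos: [0.5262, -0.4078, 0.0975]
eef_rot: [-3.142, -0.0, 1.91]
force: [1.1, -0.5, -0.0]
grip_width: 0.0341
grip_force: 24.9
```

```bash
python3 -m pendant '[[[0,0,0.4],0],[[0,0,0.8],0],[[0,0,1],0],[[0,0,1.5],0],[[0,0,2],0],[[0,0,2],0],[[0,0,2],0],[[0,0,2],0],[[0,0,2],0],[[0,0,2],0],[[0,0,1.5],0],[[0,0,0.8],0],[[0,0,0],0],[[0,0,0],0]]'
python3 - <<'E'
from h import *
t=ctrl.camera("top");s=ctrl.camera("scene")
cv2.imwrite("pics/g3.png",cv2.hconcat([crop(s,270,90,100,100,4),crop(t,300,150,100,100,4)]))
E
python3 -m pendant '[[[-0.2,1,0],0],[[-0.4,2,0],0],[[-0.55,2.7,0],0],[[-0.6,3,0],0],[[-0.6,3,0],0],[[-0.6,3,0],0],[[-0.6,3,0],0],[[-0.6,3,0],0],[[-0.6,3,0],0],[[-0.6,3,0],0],[[-0.6,3,0],0],[[-0.6,3,0],0],[[-0.6,3,0],0],[[-0.6,3,0],0],[[-0.6,3,0],0],[[-0.6,3,0],0],[[-0.6,3,0],0],[[-0.6,3,0],0],[[-0.6,3,0],0],[[-0.25,2,0],0]]'
```

```text
time_s: 4.9
ee_pos: [0.5261, -0.4078, 0.2774]
eef_rot: [-3.142, 0.0, 1.91]
force: [-0.3, 0.5, -1.4]
grip_width: 0.0342
grip_force: 24.9
time_s: 6.67
ee_pos: [0.415, 0.1512, 0.2769]
eef_rot: [-3.141, -0.0, 1.911]
force: [0.8, -1.2, -0.8]
grip_width: 0.034
grip_force: 24.9
```

```bash
python3 -m pendant '[[[0,-0.5,-0.7],0],[[0.1,-0.5,-1],0],[[0,-0.5,-0.7],0],[[0,0,-0.4],0],[[0,0,0],0],[[0,0,0],0],[[0,0,0],0],[[0,0,0],0]]'
python3 - <<'E'
from h import *
t=ctrl.camera("top");s=ctrl.camera("scene")
a=crop(s,190,140,130,130,4)[:500,:400];b=np.clip(crop(t,150,180,100,130,4)*1.3,0,255).astype('u1')[:500]
cv2.imwrite("pics/g4.png",cv2.hconcat([a,b]))
p=ctrl.get_obs()["ee_pos"];print(p,proj(s,[p[0],p[1],.16]),proj(s,[p[0],p[1],.08]))
E
```

```text
time_s: 7.33
ee_pos: [0.4174, 0.1341, 0.2499]
eef_rot: [3.141, 0.0, 1.909]
force: [-0.1, -0.1, -1.5]
grip_width: 0.034
grip_force: 24.9
[0.4172906  0.13417234 0.24981649] [257.84220331 210.4546795 ] [257.11514849 236.80944506]
```

View pics/g4.png

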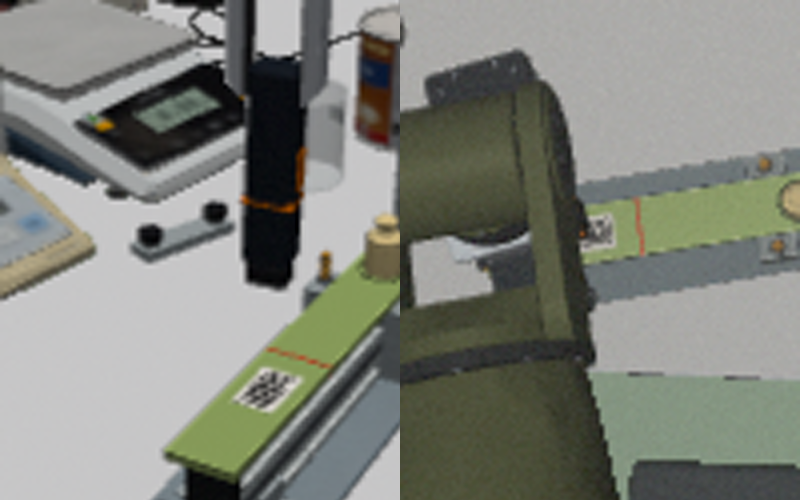

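The reader hangs upright and its nose shows at scene (257.8,210.7), as predicted, 8 cm over the label at (256.8,237). I hold it still.

```bash
python3 -m pendant '[[[0,0,0],0],[[0,0,0],0],[[0,0,0],0],[[0,0,0],0],[[0,0,0],0],[[0,0,0],0],[[0,0,0],0],[[0,0,0],0],[[0,0,0],0],[[0,0,0],0],[[0,0,0],0],[[0,0,0],0],[[0,0,0],0],[[0,0,0],0],[[0,0,0],0],[[0,0,0],0],[[0,0,0],0],[[0,0,0],0],[[0,0,0],0],[[0,0,0],0]]'; python3 -m pendant '[[[0,0,0],0],[[0,0,0],0],[[0,0,0],0],[[0,0,0.7],0],[[0,0,1.4],0],[[0,0,0.7],0]]'
python3 -m pendant '[[[0.2,-1,0],0],[[0.4,-2,0],0],[[0.55,-2.7,0],0],[[0.6,-3,0],0],[[0.6,-3,0],0],[[0.6,-3,0],0],[[0.6,-3,0],0],[[0.6,-3,0],0],[[0.6,-3,0],0],[[0.6,-3,0],0],[[0.6,-3,0],0],[[0.6,-3,0],0],[[0.6,-3,0],0],[[0.6,-3,0],0],[[0.6,-3,0],0],[[0.6,-3,0],0],[[0.6,-3,0],0],[[0.6,-3,0],0],[[0.6,-2.5,0],0],[[0.15,-1,0],0]]'; python3 -m pendant '[[[0,0,0],0],[[0,0,0],0],[[0,0,0],0]]'
```

```text
time_s: 9.1
ee_pos: [0.4172, 0.1342, 0.2495]
eef_rot: [-3.142, -0.0, 1.91]
force: [-0.0, 0.7, -0.8]
grip_width: 0.0339
grip_force: 24.9
time_s: 9.6
ee_pos: [0.4174, 0.1342, 0.2792]
eef_rot: [3.14, 0.0, 1.91]
force: [-0.2, 0.3, -1.8]
grip_width: 0.0337
grip_force: 24.9
time_s: 11.27
ee_pos: [0.5252, -0.4114, 0.2757]
eef_rot: [-3.14, -0.001, 1.908]
force: [-0.4, 1.2, -1.5]
grip_width: 0.0339
grip_force: 24.9
time_s: 11.52
ee_pos: [0.5259, -0.4073, 0.2775]
eef_rot: [-3.142, -0.0, 1.91]
force: [0.0, -0.2, -1.8]
grip_width: 0.0338
grip_force: 24.9
```

```bash
python3 -m pendant '[[[0,0,-1],0],[[0,0,-2],0],[[0,0,-2.5],0],[[0,0,-2.5],0],[[0,0,-2],0],[[0,0,-1.5],0],[[0,0,-1],0],[[0,0,-1],0],[[0,0,-1],0],[[0,0,-1],0],[[0,0,-1],0],[[0,0,-0.6],0],[[0,0,0],0],[[0,0,0],0]]'
```

```text
time_s: 12.68
ee_pos: [0.5262, -0.4079, 0.1065]
eef_rot: [-3.142, -0.0, 1.91]
force: [0.2, 0.5, -0.3]
grip_width: 0.034
grip_force: 24.9
```

```bash
python3 -m pendant '[[[0,0,-0.3],0],[[0,0,-0.3],0],[[0,0,-0.2],0],[[0,0,-0.1],0],[[0,0,0],0],[[0,0,0],0]]'
```

```text
time_s: 13.18
ee_pos: [0.5262, -0.4078, 0.0976]
eef_rot: [3.142, 0.0, 1.91]
force: [-0.4, 0.2, -1.4]
grip_width: 0.0338
grip_force: 24.9
```

```bash
python3 -m pendant '[[[0,0,0],0],[[0,0,0],0],[[0,0,0],0],[[0,0,0],0],[[0,0,0],0],[[0,0,0],0],[[0,0,0.5],0],[[0,0,1],0],[[0,0,2],0],[[0,0,2.5],0],[[0,0,2.5],0],[[0,0,2.5],0],[[0,0,2.5],0],[[0,0,1.5],0],[[0,0,0],0]]' 1
python3 -m pendant '[[[-0.2,1.2,0],0],[[-0.5,2.4,0],-0.07],[[-0.6,3.2,0],-0.069],[[-0.65,3.2,0],0],[[-0.65,3.2,0],0],[[-0.65,3.2,0],0],[[-0.65,3.2,0],0],[[-0.65,3.2,0],0],[[-0.65,3.2,0],0],[[-0.65,3.2,0],0],[[-0.65,3.2,0],0],[[-0.65,3.2,0],0],[[-0.65,3.2,0],0],[[-0.65,3.2,0],0],[[-0.65,3.2,0],0],[[-0.65,3.2,0],0],[[-0.65,3.2,0],0],[[-0.65,3.2,0],0],[[-0.65,3.2,0],0],[[-0.7,3.2,0],0]]'; python3 -m pendant '[[[0,0,0],0],[[0,0,0],0],[[0,0,0],0]]'
python3 - <<'E'
from h import *
t=ctrl.camera("top");s=ctrl.camera("scene")
a=crop(s,200,120,150,150,4)[:600,:400];a=cv2.hconcat([crop(s,300,130,60,70,4),crop(s,220,185,105,70,4)]);b=np.clip(crop(t,165,190,200,75,3.3)*1.3,0,255).astype('u1')
a=cv2.resize(a,(660,280))
cv2.imwrite("pics/g5.png",cv2.vconcat([a,b]));np.save("pics/t2.npy",t,allow_pickle=True);np.save("pics/s2.npy",s,allow_pickle=True)
E
```

```text
time_s: 14.43
ee_pos: [0.5269, -0.4084, 0.2526]
eef_rot: [3.138, 0.006, 1.91]
force: [-0.0, -0.5, 0.1]
grip_width: 0.0942
grip_force: 0.0
time_s: 16.1
ee_pos: [0.4012, 0.2056, 0.2471]
eef_rot: [-3.141, 0.0, 1.771]
force: [-0.2, -0.8, 0.7]
grip_width: 0.0939
grip_force: 0.0
time_s: 16.35
ee_pos: [0.402, 0.2037, 0.2471]
eef_rot: [-3.141, 0.0, 1.771]
force: [-0.4, -0.9, 0.4]
grip_width: 0.0939
grip_force: 0.0
```

View pics/g5.png

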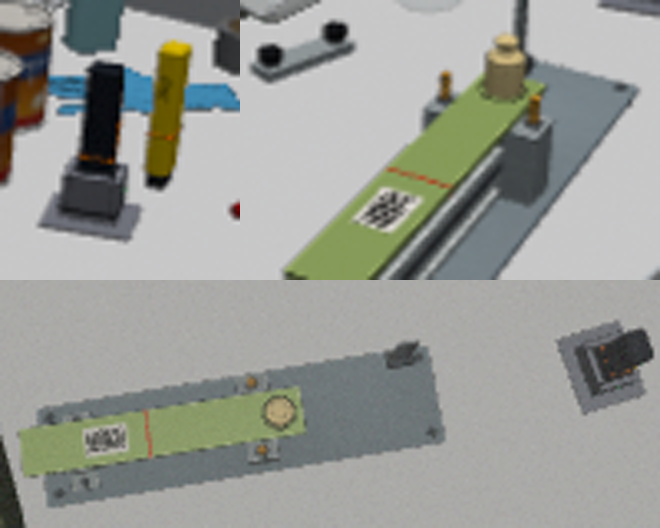

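The reader stands in its cup again, at top-crop (615,355), and the board and weight are undisturbed. Before gripping, one refined measurement of the board rectangle and the studs.

Run:
```python
from m import *
s=np.load("pics/s2.npy",allow_pickle=True).item();t=np.load("pics/t2.npy",allow_pickle=True).item()
C=t["color"].astype(int);g=win(t,165,205,262,262)&(C[...,1]-C[...,2]>14)&(C[...,1]>=C[...,0]-2)
m=cv2.morphologyEx(g.astype('u1'),cv2.MORPH_CLOSE,np.ones((5,5)));m,_=big(m)
q=quad(m);Q=np.array([onz(t,p,.08) for p in q]);print(Q,m.sum())
for i in range(4): d=Q[i]-Q[i-1];print(np.linalg.norm(d),np.degrees(np.arctan2(d[1],d[0])))
rs,ns=red(s,(255,224,275,234));rt,nt=red(t,(206,228,214,246));print("red",rs,rt,tri(s,rs,t,rt))
def orange(c,x,y,r=6):
    C=c["color"].astype(int);m=win(c,x-r,y-r,x+r,y+r)&(C[...,0]-C[...,2]>45)&(C[...,0]-C[...,1]>12)
    p=np.argwhere(m)[:,::-1];return p.mean(0),len(p),p.min(0),p.max(0)
for a,b in(((271,206),(241,221)),((294,212),(244,241))):
    A=orange(s,*a);B=orange(t,*b);print(A,B,tri(s,A[0],t,B[0]))
    print(onz(t,B[0],.092), "scene top", onz(s,(A[0][0],A[2][1]+.5),.096))
```

```text
[[ 0.4241  0.2308  0.08  ]
 [ 0.4827 -0.0662  0.08  ]
 [ 0.4326 -0.076   0.08  ]
 [ 0.3749  0.2186  0.08  ]] 1099
0.050703377296090195 13.8748772920948
0.30264227754479295 -78.83431048655643
0.051065476497354954 -168.92564378363755
0.30016459010335933 101.08576655863946
red [264.4011 228.9845] [209.4049 236.3176] (array([0.4255, 0.0916, 0.0801]), np.float64(0.0014377958003307567))
(array([271.    , 205.5455]), 11, array([270, 203]), array([272, 209])) (array([240.5, 220.5]), 4, array([240, 220]), array([241, 221])) (array([ 0.4842, -0.0144,  0.0868]), np.float64(0.0008542141099548154))
[ 0.4832 -0.0149  0.092 ] scene top [ 0.4824 -0.0108  0.096 ]
(array([293.0714, 211.7857]), 14, array([292, 209]), array([294, 215])) (array([243.6667, 240.6667]), 3, array([243, 240]), array([244, 241])) (array([ 0.4146, -0.0289,  0.0858]), np.float64(0.00044737163385192365))
[ 0.414  -0.0292  0.092 ] scene top [ 0.4128 -0.0247  0.096 ]
```

```bash
python3 -m pendant '[[[0.1,0,-1],0],[[0,0,-2],0],[[0,0,-2.5],0],[[0,0,-2.5],0],[[0,0,-2.5],0],[[0,0,-2.5],0],[[0,0,-2],0],[[0,0,-1.5],0],[[0,0,-1],0],[[0,0,-0.8],0],[[0,0,-0.6],0],[[0,0,0],0],[[0,0,0],0]]' 1
```

```text
time_s: 17.53
ee_pos: [0.4034, 0.2042, 0.0588]
eef_rot: [3.141, -0.0, 1.771]
force: [0.4, -0.7, 0.1]
grip_width: 0.094
grip_force: 0.0
```

```bash
python3 -m pendant '[[[0,0,-0.2],0],[[0,0,0],0],[[0,0,0],0],[[0,0,0],0],[[0,0,0],0],[[0,0,0],0],[[0,0,0],0]]' 0.58 10; python3 -m pendant '[[[0,0,0],0],[[0,0,0],0],[[0,0,0],0],[[0,0,0],0],[[0,0,0],0]]' 0 10;  python3 -m pendant '[[[0,0,0],0],[[0,0,0],0],[[0,0,0],0],[[0,0,0],0]]' 0 45
```

```text
time_s: 18.12
ee_pos: [0.4032, 0.2042, 0.0566]
eef_rot: [3.141, -0.0, 1.771]
force: [-0.1, 0.8, -0.3]
grip_width: 0.0552
grip_force: 0.0
time_s: 18.53
ee_pos: [0.4032, 0.2042, 0.0565]
eef_rot: [-3.142, -0.0, 1.771]
force: [0.7, 0.2, -0.6]
grip_width: 0.0249
grip_force: 0.0
time_s: 18.87
ee_pos: [0.4032, 0.2042, 0.0565]
eef_rot: [3.142, -0.0, 1.771]
force: [-0.1, 0.3, 0.6]
grip_width: 0.0007
grip_force: 0.0
```

Unexpected: the fingers shut fully, with nothing between them. I look before moving.

Run:
```python
from h import *
o=ctrl.get_obs();print(o["ee_pos"],o["grip_width"],o["grip_force"],o["qpos"],o["time_s"])
t=ctrl.camera("top");s=ctrl.camera("scene")
cv2.imwrite("pics/g6.png",cv2.vconcat([cv2.resize(crop(s,205,150,140,115,4),(560,460))[:, :],cv2.resize(np.clip(crop(t,150,210,200,50,2.8)*1.3,0,255).astype('u1'),(560,140))]))
p=o["ee_pos"];print(proj(s,p),proj(s,p+[0,0,.1]))
```

```text
[0.40317592 0.20417775 0.0565479 ] 0.0006821113219298867 0.0 [ 3.87700338e-01  2.14255951e-01  1.90611537e+00 -3.76684591e-06
  1.02119076e+00  1.87690462e-01] 18.8667
[243.67526154 258.51488974] [243.96670277 224.6718206 ]
```

View pics/g6.png

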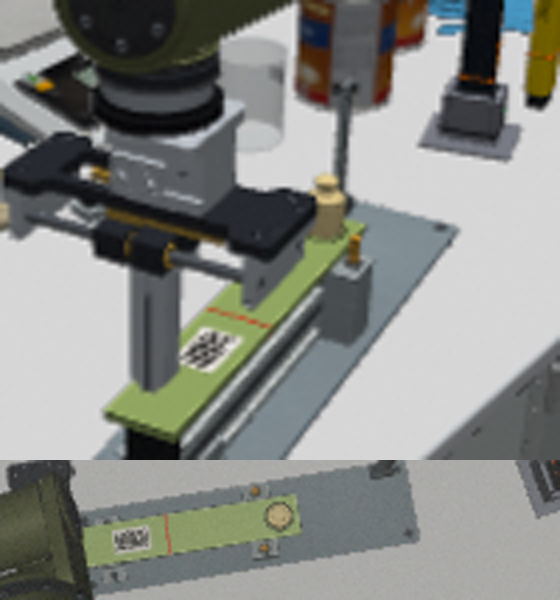

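The fingers closed above the board: in scene the closed tips end at about (243,247), over the green board top, while the reported TCP projects to (243.7,258.5). So the real tips sit some cm higher than reported. I measure that offset numerically.

Run:
```python
from h import *
from scipy.optimize import brentq
s=ctrl.camera("scene");C=s["color"].astype(int);G=C[...,1]-C[...,2]
print(G[234:254:1,236:252])
p=ctrl.get_obs()["ee_pos"];v=np.array([.981,.196,0]);u=np.array([-.196,.981,0])
for a in(-.0125,.0125):
    for b in(-.008,.008):
        X=p+a*v+b*u;print(a,b,[proj(s,[X[0],X[1],z]).round(1).tolist() for z in(.0565,.08,.09,.1,.11)])
```

```text
[[ 0 -2 -4 -4 -5 -2 -4 -3 -5 -3 -4 -3 -3 10 59 71]
 [ 0 -2 -4 -4 -4 -2 -3 -4 -3 -4 -4 -3 -3 11 59 62]
 [-1 -2 -3 -4 -4 -1 -4 -4 -4 -4 -4 -2 -2 11 50 26]
 [-1 -2 -4 -3 -3 -1 -3 -4 -4 -3 -4 -3 -3  8 18  9]
 [-1 -2 -4 -4 -4 -2 -3 -3 -4 -4 -3 -3 -2 -2  5  4]
 [-1 -2 -4 -4 -4 -3 -3 -4 -3 -3 -4 -3 -3 -2  2  4]
 [-1 -1 -4 -2 -3 -2 -4 -3 -3 -3 -4 -2 -3  0 10  8]
 [-2 -2 -4 -4 -4 -2 -3 -2 -4 -4 -4 -4 -2 10 50 34]
 [-1 -1 -4 -3 -3 -2 -4 -3 -4 -4 -3 -3 -3 16 61 70]
 [-1 -2 -3 -3 -3 -2 -3 -4 -3 -3 -4 -3  5 45 66 70]
 [-1 -2  2 -1 -4 -3 -3 -3 -4 -3 -4  5 45 66 69 70]
 [-1  8 32 14 -1 -3 -3 -4 -4 -3  5 45 66 71 71 70]
 [10 57 71 46  8 -2 -3 -3  2  8 45 67 70 70 71 70]
 [56 71 70 70 26 18 11  4 31 62 70 70 70 70 70 70]
 [71 70 70 70 58 67 58 42 63 69 69 70 70 70 69 70]
 [70 70 69 70 70 70 70 70 70 70 70 70 70 71 71 69]
 [70 70 70 70 69 70 70 70 70 71 70 70 71 69 69 70]
 [70 69 70 70 69 70 70 70 70 70 70 70 70 69 70 70]
 [70 70 70 70 70 70 70 70 69 69 70 70 70 70 70 71]
 [68 71 70 70 69 70 70 70 69 71 69 69 70 69 71 70]]
-0.0125 -0.008 [[249.6, 258.3], [249.7, 250.7], [249.8, 247.4], [249.8, 244.0], [249.9, 240.7]]
-0.0125 0.008 [[246.5, 261.8], [246.6, 254.1], [246.6, 250.7], [246.6, 247.4], [246.7, 244.0]]
0.0125 -0.008 [[240.9, 255.4], [241.0, 247.7], [241.0, 244.5], [241.0, 241.1], [241.0, 237.8]]
0.0125 0.008 [[237.8, 258.7], [237.8, 251.0], [237.8, 247.7], [237.8, 244.4], [237.8, 241.0]]
```

The tip corners fit z ≈ 0.10, so the real tips are about 43 mm above the reported TCP z (the reader scan height was checked by eye and is unaffected). I open, descend 42 mm with a force check, and close again.

```bash
python3 -m pendant '[[[0,0,0],0],[[0,0,0],0],[[0,0,0],0],[[0,0,0],0],[[0,0,0],0],[[0,0,0],0],[[0,0,0],0],[[0,0,0],0],[[0,0,0],0],[[0,0,0],0],[[0,0,0],0],[[0,0,0],0]]' 1 10; python3 -m pendant '[[[0,0,-0.3],0],[[0,0,-0.4],0],[[0,0,-0.4],0],[[0,0,-0.4],0],[[0,0,-0.4],0],[[0,0,-0.3],0],[[0,0,0],0],[[0,0,0],0]]'; python3 -m pendant '[[[0,0,-0.3],0],[[0,0,-0.4],0],[[0,0,-0.4],0],[[0,0,-0.4],0],[[0,0,-0.3],0],[[0,0,-0.2],0],[[0,0,0],0],[[0,0,0],0]]'
```

```text
time_s: 20.02
ee_pos: [0.4032, 0.2042, 0.0565]
eef_rot: [-3.142, 0.0, 1.771]
force: [-0.2, 0.2, -0.5]
grip_width: 0.077
grip_force: 0.0
time_s: 20.68
ee_pos: [0.4031, 0.2041, 0.0344]
eef_rot: [-3.141, 0.0, 1.771]
force: [0.8, 0.2, -0.6]
grip_width: 0.0937
grip_force: 0.0
time_s: 21.35
ee_pos: [0.4031, 0.2041, 0.0145]
eef_rot: [-3.141, 0.0, 1.771]
force: [0.1, -1.0, -0.2]
grip_width: 0.094
grip_force: 0.0
```

```bash
python3 -m pendant '[[[0,0,0],0],[[0,0,0],0],[[0,0,0],0],[[0,0,0],0],[[0,0,0],0],[[0,0,0],0]]' 0.58 8; python3 -m pendant '[[[0,0,0],0],[[0,0,0],0],[[0,0,0],0],[[0,0,0],0]]' 0.5 8
python3 - <<'E'
from m import *
s=ctrl.camera("scene");C=s["color"].astype(int)
rs,ns=red(s,(255,220,280,240));print(rs,ns)
E
```

```text
time_s: 21.85
ee_pos: [0.4032, 0.2042, 0.0146]
eef_rot: [3.142, -0.0, 1.771]
force: [-0.2, -0.2, -0.1]
grip_width: 0.0577
grip_force: 0.0
time_s: 22.18
ee_pos: [0.4032, 0.2042, 0.0145]
eef_rot: [3.142, -0.0, 1.771]
force: [0.5, 0.4, -0.5]
grip_width: 0.0499
grip_force: 8.0
[255.9012 232.0058] 12
```

The board is gripped (49.9 mm, 8 N). I firm up the grip and slide smoothly outward, stopping about 8 mm short for a check.

```bash
python3 -m pendant '[[[0,0,0],0],[[0,0,0],0],[[0,0,0],0],[[0,0,0],0]]' 0 40; python3 -m pendant '[[[0.02,-0.098,0],0],[[0.04,-0.196,0],0],[[0.06,-0.294,0],0],[[0.08,-0.392,0],0],[[0.098,-0.49,0],0],[[0.098,-0.49,0],0],[[0.098,-0.49,0],0],[[0.098,-0.49,0],0],[[0.098,-0.49,0],0],[[0.098,-0.49,0],0],[[0.098,-0.49,0],0],[[0.098,-0.49,0],0],[[0.098,-0.49,0],0],[[0.08,-0.392,0],0],[[0.06,-0.294,0],0],[[0.04,-0.196,0],0],[[0.02,-0.098,0],0],[[0,0,0],0],[[0,0,0],0]]'
```

```text
time_s: 22.57
ee_pos: [0.4032, 0.2042, 0.0146]
eef_rot: [3.142, -0.0, 1.771]
force: [0.0, 1.0, 0.6]
grip_width: 0.0493
grip_force: 40.0
time_s: 24.15
ee_pos: [0.4161, 0.1402, 0.0146]
eef_rot: [3.142, 0.001, 1.771]
force: [0.6, -2.5, 2.3]
grip_width: 0.0491
grip_force: 40.0
```

```bash
python3 -m pendant '[[[0.02,-0.098,0],0],[[0.04,-0.196,0],0],[[0.06,-0.294,0],0],[[0.08,-0.392,0],0],[[0.098,-0.49,0],0],[[0.098,-0.49,0],0],[[0.098,-0.49,0],0],[[0.098,-0.49,0],0],[[0.098,-0.49,0],0],[[0.098,-0.49,0],0],[[0.098,-0.49,0],0],[[0.098,-0.49,0],0],[[0.08,-0.392,0],0],[[0.06,-0.294,0],0],[[0.04,-0.196,0],0],[[0.02,-0.098,0],0],[[0,0,0],0],[[0,0,0],0]]'
python3 - <<'E'
from m import *
t=ctrl.camera("top");s=ctrl.camera("scene");np.save("pics/t3.npy",t,allow_pickle=True);np.save("pics/s3.npy",s,allow_pickle=True)
X=np.array([.4255,.0916,.08])+.125*np.array([.196,-.981,0]);print(X)
for n,c in(("s",s),("t",t)):
    e=proj(c,X).round().astype(int);w=9 if n=="s" else 8
    r=red(c,(e[0]-w,e[1]-w//2-1,e[0]+w,e[1]+w//2+2) if n=="s" else (e[0]-3,e[1]-5,e[0]+4,e[1]+6));print(n,e,r,onz(c,r[0],.08))
a=crop(s,235,165,80,60,7.5)[:450,:600];b=np.clip(crop(t,215,205,80,50,7.5)*1.3,0,255).astype('u1')[:150]
cv2.imwrite("pics/g7.png",cv2.vconcat([crop(s,240,170,95,60,6)[:360,:570],np.clip(crop(t,215,210,95,40,6)*1.3,0,255).astype('u1')[:240,:570]]))
E
```

```text
time_s: 25.65
ee_pos: [0.4279, 0.0814, 0.0146]
eef_rot: [3.142, 0.001, 1.771]
force: [0.2, -1.8, 2.4]
grip_width: 0.0498
grip_force: 40.0
[ 0.45  -0.031  0.08 ]
s [284 209] (array([279.0315, 208.1496]), np.int64(10)) [ 0.464  -0.0273  0.08  ]
t [245 231] (array([245.0811, 231.1694]), np.int64(16)) [ 0.4479 -0.0322  0.08  ]
```

View pics/g7.png

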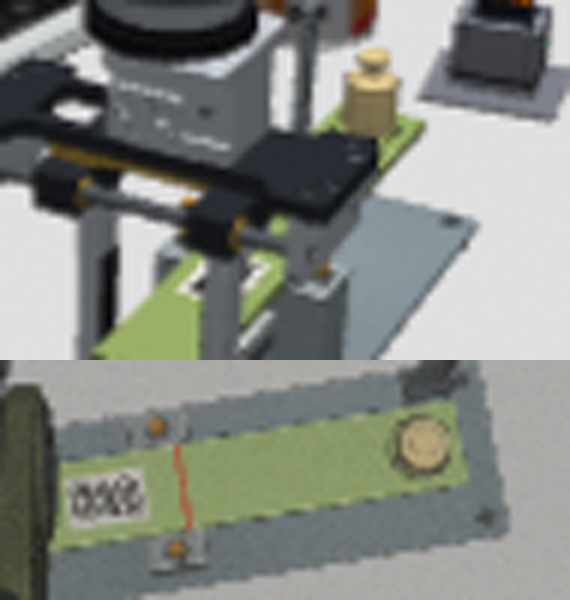

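In the top view the weight still stands on its ring, at crop (423,443). The red line is at crop x≈184, short of the jaw's outer edge at x≈197, which is about 7 mm to go. I measure the jaw edge with an intensity profile.

Run:
```python
from m import *
s=np.load("pics/s3.npy",allow_pickle=True).item();t=np.load("pics/t3.npy",allow_pickle=True).item()
u=np.array([.196,-.981,0]);v=np.array([.981,.196,0]);E0=np.array([.4527,-.0384,.072])
def prof(c,lats,z,ds,ch):
    P=np.array([[proj(c,np.append((E0+d*u+l*v)[:2],z)) for d in ds] for l in lats]).astype('f4')
    return cv2.remap(ch.astype('f4'),P[...,0],P[...,1],cv2.INTER_CUBIC).mean(0)
ds=np.arange(-.02,.0121,.002)
g=t["color"].astype(float).mean(2)
print((ds*1e3).round().astype(int))
for L in([-.045,-.043,-.041],[-.031,-.029],[.029,.031],[.041,.043,.045]): print(L[0],prof(t,L,.072,ds,g).round().astype(int))
C=t["color"].astype(float);R=prof(t,np.arange(-.018,.019,.004),.08,ds,C[...,0]-C[...,1]);print("red",R.round().astype(int))
g=s["color"].astype(float).mean(2)
for L in([-.045,-.043,-.041],[-.031,-.029]): print("sc",L[0],prof(s,L,.072,ds,g).round().astype(int))
```

```text
[-20 -18 -16 -14 -12 -10  -8  -6  -4  -2   0   2   4   6   8  10  12]
-0.045 [ 84  76  65  56  66  86  94  98 104 100  89  83  84  84  84  84  84]
-0.031 [ 89  86  87  84  82  87  93  95  97 104 102  91  85  87  85  81  81]
0.029 [71 71 73 71 78 88 95 94 99 96 78 71 83 89 88 88 89]
0.041 [ 95  89  85  86  92  97 100 100 101 102  98  92  90  93  94  93  92]
red [-12 -12 -12 -14 -14   5  36  36   7 -10 -13 -12 -12 -12 -12 -12 -12]
sc -0.045 [135 135 134 134 138 141 148 159 162 156 153 153 152 151 151 152 151]
sc -0.031 [ 95  90  90  88  86  88  90  92  92  92  93  94  96  99 102 104 103]
```

```bash
python3 -m pendant '[[[0.014,-0.07,0],0],[[0.03,-0.14,0],0],[[0.04,-0.2,0],0],[[0.03,-0.15,0],0],[[0.02,-0.1,0],0],[[0.008,-0.046,0],0],[[0,0,0],0],[[0,0,0],0],[[0,0,0],0],[[0,0,0],0],[[0,0,0],0]]'
python3 - <<'E'
from m import *
t=ctrl.camera("top");u=np.array([.196,-.981,0]);v=np.array([.981,.196,0]);E0=np.array([.4527,-.0384,.072])
C=t["color"].astype(float)
def prof(lats,z,ds,ch):
    P=np.array([[proj(t,np.append((E0+d*u+l*v)[:2],z)) for d in ds] for l in lats]).astype('f4')
    return cv2.remap(ch.astype('f4'),P[...,0],P[...,1],cv2.INTER_CUBIC)
ds=np.arange(-.012,.0121,.002);g=C.mean(2)
for L in([-.045,-.043,-.041],[-.031,-.029],[.029,.031],[.041,.043,.045]): print(L[0],prof(L,.072,ds,g).mean(0).round().astype(int))
R=prof(np.arange(-.018,.019,.004),.08,ds,C[...,0]-C[...,1]);print("red",R.mean(0).round().astype(int))
W=np.clip(R+12,0,None);print("centre mm",1e3*(W*ds).sum(1)/W.sum(1))
# weight: yellow blob, ring place expected 140 mm outward of red
m=win(t,270,205,310,250)&(C[...,0]-C[...,2]>25)&(C[...,0]-C[...,1]>5);m,c=big(m);print("weight",m.sum(),onz(t,c,.115),E0+.14*u)
E
```

```text
time_s: 26.67
ee_pos: [0.4292, 0.0748, 0.0146]
eef_rot: [3.142, -0.0, 1.771]
force: [-0.8, 5.5, 3.9]
grip_width: 0.0496
grip_force: 40.0
-0.045 [ 65  86  94  97 103  99  88  82  84  85  85  85  86]
-0.031 [ 82  88  94  93  96 105 104  93  86  85  82  81  81]
0.029 [79 91 97 95 99 96 78 71 82 87 88 88 87]
0.041 [ 91  97  99 100 101 100  95  91  89  90  92  94  93]
red [-13 -12 -13 -15  -2  28  37  13  -8 -13 -13 -12 -12]
centre mm [ 0.2786 -0.8736 -0.9095 -0.4734  0.4095  0.1233 -0.6572 -0.3089 -0.7834
 -0.4891]
weight 48 [ 0.4778 -0.1755  0.115 ] [ 0.4801 -0.1757  0.072 ]
```

The line is about 0.7 mm short, so one gentle nudge.

```bash
python3 -m pendant '[[[0.004,-0.02,0],0],[[0.006,-0.03,0],0],[[0.004,-0.02,0],0],[[0,0,0],0],[[0,0,0],0],[[0,0,0],0],[[0,0,0],0],[[0,0,0],0],[[0,0,0],0],[[0,0,0],0],[[0,0,0],0],[[0,0,0],0]]'
python3 - <<'E'
from m import *
t=ctrl.camera("top");u=np.array([.196,-.981,0]);v=np.array([.981,.196,0]);E0=np.array([.4527,-.0384,.08])
C=t["color"].astype(float);ds=np.arange(-.012,.0121,.001)
P=np.array([[proj(t,E0+d*u+l*v) for d in ds] for l in np.arange(-.02,.021,.002)]).astype('f4')
R=cv2.remap((C[...,0]-C[...,1]).astype('f4'),P[...,0],P[...,1],cv2.INTER_CUBIC).mean(0);W=np.clip(R+10,0,None);print(1e3*(W*ds).sum()/W.sum())
m=win(t,270,205,310,250)&(C[...,0]-C[...,2]>25)&(C[...,0]-C[...,1]>5);m,c=big(m);print("weight",m.sum(),onz(t,c,.115))
o=ctrl.get_obs();print(o["ee_pos"],o["force"],o["grip_force"],o["time_s"])
E
```

```text
time_s: 27.72
ee_pos: [0.4294, 0.0741, 0.0146]
eef_rot: [3.142, -0.0, 1.771]
force: [-1.2, 4.9, 3.9]
grip_width: 0.0492
grip_force: 40.0
0.5666845248075008
weight 50 [ 0.4772 -0.1769  0.115 ]
[0.4294 0.0741 0.0146] [-0.4461  3.9722  3.7822] 40.000653862953186 27.7667
```

The total travel of 132.8 mm matches the stud-based figure, the line is within about 0.5 mm of the jaw edge, the weight stands, and the grip holds. I hand in.

```bash
python3 -c "
from station import ctrl
print(ctrl.hand_in())"
```

```text
the job is handed in; nothing more can be done
None
```

I handed the job in at about 28 s: label scanned (held about 2 s at 8 cm), reader back in its cup, red line within about 0.5 mm of the jaw's outer edge, weight still on its ring, and the gripper still holding the tail at 40 N (my first grip closed above the board and touched nothing, so I lowered and regripped).

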